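# Check the free travel of a knee control

## Robot

A 6-joint arm with a two-finger parallel gripper is mounted at the origin on a cart in front of the work surface, level with it; the furniture and walls round the work are solid. World frame = base frame: x ahead of the robot, y to its left, z up, the work surface at z = 0. Lengths are in mm, angles in rad, forces in N, time in s.
With the tool pointing down it reaches from about 425 to 950 mm from the base axis. Payload 3.5 kg.
Tool frame: the origin (TCP) lies between the finger pads; the fingertips stand 19 mm ahead of it and the grasp point (between the pads) is the TCP; z points along the fingers, y is the line along which they close (so a half turn about z gives the same grasp; the last joint's range is limited). The gripper opens to 85 mm and grips with 20 to 120 N. Pads are 22 mm wide; open, the fingers measure 114 mm over their backs; the gripper's body (76 mm by 85 mm) begins 54 mm behind the grasp point. The pads swing forward as they close: fully open they stand 13 mm farther back than shut.
Start: joints at [-1.47, 0.286, 1.577, -0, 1.279, -0.15], TCP at [167.546, -653.861, 250.325] pointing down, gripper open.
Joint ranges: [-2.77, 2.77], [-0.9, 2.22], [0.21, 2.48], [-1.53, 4.67], [0.24, 2.81], [-2.84, 2.84]. Speed limits (rad/s): [2.79, 2.79, 3.14, 3.14, 3.14, 3.14].

## Interface

Orientations are given as a 3x3 rotation matrix whose columns are the frame's x, y, z axes.
In Python, from station import status, grab_frame, camera_model, manip gives the robot as it stands.
- The arm moves only by the tool arm_command, never from a script. Its argument "rows" is a list of rows, each an object with "angular": the turn, a rotation vector about the tool's x, y, z in degrees, a list of three; "travel": the shift along the tool's x, y, z in cm, a list of three; "jaw": the gripper's target within -1 to 1 (fully open at 1, half-way at 0, shut at -1). In form: [{"angular": [rx, ry, rz], "travel": [dx, dy, dz], "jaw": jaw}, ...]. A call has 1 to 12 rows; each row shifts and turns the commanded pose from where the row before left it, along the tool's axes as they then stand; what a row does not reach is not made up. A row lasts 1/8 s, in which the tool goes at most 62.5 mm and 10.7 degrees, less where a joint would pass 70% of its speed; a pose out of reach is approached as far as the arm can. A call with a gripper value outside its range is refused whole. The fingers move at their own pace and stop on an object; the grip force is fixed at half the most. Time passes only in rows, so rows that do not move let the fingers close. It gives the time, the measured TCP pose, the force, the opening and the grip force at its end, in the units of the state.
- status.observe(): the state, without advancing time (a new reading comes with each control period).
- grab_frame(name): name is "side" or "top"; returns the picture (480x640x3 uint8, red, green, blue); there is no depth.
- camera_model(name): a dict with "mtx" (3x3 intrinsics, pixels), "extrinsics" (4x4, takes a point from world to camera coordinates). Camera axes: x right, y up, looking along -z (the intrinsics and any distortion apply to the point x, -y, -z); pixel columns grow to the right and rows downward; lengths in mm; the calibration is good to about 2 mm. A picture is of the moment at which its call begins. camera_model takes no time and is no camera call.
- manip.job_done(): hands the job in; it is judged then, once.
The state is a dict: "clock": time; "joint_positions": joint angles; "joint_velocities": joint speeds; "effort": joint torques, N m; "tool_pos": TCP position; "eef_rot": TCP orientation; "force": force on the tool from outside, world axes, zero at the start; "moment": the same for the moment, N m; "gripper_width": finger opening in mm; "grasp_force": force on a finger pad.
Only numpy, scipy, OpenCV 4.12 (cv2) and the standard library are available. Lean on these libraries where they do the work, as an engineer would, in place of code of your own. Each camera call takes 0.05 s, during which the arm holds its last target. There are 200 camera calls.

## Task

Check the free travel of the motor's knee control: push the black lever knob slowly to the right until the resistance clearly firms up (about 10 N on the knob, and never more than about 18 N), then let go; the lever stays there. Then note how far it travelled by bringing the red tell-tale back along the scale until its white line lies under the lever's pointer, without shifting the lever again, and let go. Leave the other things on the bench where they are.

Things in the scene. Friction and masses are not known exactly. Their poses are not given: they have to be found in the camera images.
- console: Knee control: flat grey closed console 220 x 190 x 30 mm, fixed to the bench, black graduations on its top. Origin: centre of its underside; x points to the axle side (away from the robot), y to the robot's left, z up. The vertical axle that lever and tell-tale share stands at x = +85 mm, y = 0 in this frame; both arms reach from it towards -x. The console top is 30 mm above the bench.
- knee_lever (a joint): Angle of the lever about the axle (rad): 0 at the left end of the scale (arm 0.45 rad to the left of the console's -x direction), growing as the knob is pushed to the robot's right; 0.45 is straight along -x; end of range 0.9. It starts between 0 and 0.06. Its hinge is dry: about 3.5 N on the knob moves it, and it stays where it is left.
- lever_knob (a point): Middle of the side of the black upright knob of the lever, 18 mm in diameter, 95 mm from the axle; the knob reaches from 54 to 89 mm above the bench, this point is 71.5 mm above it. The aluminium arm below it, 12 mm wide, is 46 to 54 mm above the bench.
- lever_pointer (a point): Tip of the lever's thin dark pointer, 132 mm from the axle, 45 mm above the bench, in line with arm and knob.
- telltale (a joint): Angle of the tell-tale about the same axle, same zero and sense as the lever's (rad), 0 to 0.9. It starts at the right, between 0.72 and 0.88, turns under the lever without touching it and stays where it is left (about 1.6 N on its tab moves it).
- telltale_tab (a point): Grip point of the red upright tab of the tell-tale, 158 mm from the axle; the tab is 10 mm thick along its travel, 20 mm along the arm, and reaches from 34 to 74.5 mm above the bench; this point is 60 mm above it. Pinch it across its 10 mm, or push it. The red arm that carries it is 10 mm wide, its top 40 mm above the bench.
- telltale_index (a point): Point on the white line along the top of the tell-tale's red arm, 132 mm from the axle, 40 mm above the bench; it is under the lever pointer's tip when both angles are equal.
- stop_unit: Spring unit shut inside the console; the point given is on the axle, 15 mm above the bench, and does not tell where the spring is met. The lever meets it at an unseen angle (0.2 to 0.5); from there the force on the knob grows about 2.5 N per mm. Let go then, the lever springs back a few mm until friction holds it, still resting on the spring.
- jaw_centre (a point): Centre of the loose tan jaw model (59 x 64 x 24 mm), a bystander at the right.
- tape_centre (a point): Centre of the loose yellow tape roll (48 mm across, 12 mm high), a bystander at the left.
- pot_centre (a point): Centre of the loose white pot (69 mm across, 50 mm high), a bystander at the left rear.

How it is judged (in metres and radians):
On the way:
1. the lever is pressed firmly against the spring: more than 5 N on the spring (about 8.5 N on the knob) (contact force between knee_lever and stop_unit above 5 N), for 0.2 s.
At the end, for the whole second after the job is handed in: The lever rests where the resistance firmed up, still bearing on the spring by itself (more than 0.8 N on it) and at rest, and the white line of the tell-tale lies under the lever's pointer within 3 mm, seen from above (horizontal distance between lever_pointer and telltale_index below 0.003 m and contact force between knee_lever and stop_unit above 0.8 N and not (velocity of joint knee_lever above 0.02 rad/s) and velocity of joint knee_lever above -0.02 rad/s); the robot touches nothing.
It fails at once if the lever is pressed too hard on the spring: more than 17 N on the spring (about 20 N on the knob) (contact force between knee_lever and stop_unit above 17 N).
It fails at once if the jaw model is shifted by more than 20 mm (distance of jaw_centre from where it was at the start of the episode above 0.02 m).
It fails at once if the tape roll is shifted by more than 20 mm (distance of tape_centre from where it was at the start of the episode above 0.02 m).
It fails at once if the white pot is shifted by more than 20 mm (distance of pot_centre from where it was at the start of the episode above 0.02 m).
It also fails if it takes over 67 s, if anything falls off the work surface, if the arm or the gripper's body presses on something with over 40 N, if the wrist force passes 120 N, or if a joint passes its speed limit or range.

## Working session

There is one attempt and no reset: what is moved stays moved. The work goes in short steps, Python scripts to look and compute and a tool call to move; the robot and the scene stay as the last step left them, time stands still between calls to the robot, and variables do not carry over. Pictures are saved under pics/ and viewed, at most 10 in all, crops included, and the job is handed in when it is done.

Besides the shell and the picture viewer there is one more tool, called after ">>>" as name([rows], argument=value, ...), one row to a line, values as JSON. arm_command: Moves the arm, as the interface text tells. Its arguments: {"type":"object","properties":{"rows":{"type":"array","items":{"type":"object","properties":{"angular":{"type":"array","items":{"type":"number"}},"travel":{"type":"array","items":{"type":"number"}},"jaw":{"type":"number"}}}}},"required":["rows"]}

```bash
mkdir -p pics; cat > h.py <<'E'
import numpy as np, cv2
from station import status, grab_frame, camera_model, manip
def snap(n,f):
    im=grab_frame(n); cv2.imwrite('pics/'+f,cv2.cvtColor(im,cv2.COLOR_RGB2BGR)); return im
def ray(n,u,v,z):
    c=camera_model(n); K=np.array(c['mtx']); E=np.array(c['extrinsics'])
    d=np.linalg.inv(K)@[u,v,1]; d=d*[1,-1,-1]
    R=E[:3,:3]; o=-R.T@E[:3,3]; w=R.T@d
    return o+w*(z-o[2])/w[2]
def proj(n,p):
    c=camera_model(n); K=np.array(c['mtx']); E=np.array(c['extrinsics'])
    q=E[:3,:3]@p+E[:3,3]; q=K@(q*[1,-1,-1]); return q[:2]/q[2]
E
python3 - <<'E'
from h import *
for n in('top','side'):
    snap(n,n+'0.png'); c=camera_model(n); print({k:np.round(v,3).tolist() if not isinstance(v,str) else v for k,v in c.items()})
s=status.observe(); print(s)
E
```

```text
{'mtx': [[503.661, 0.0, 318.467], [0.0, 503.661, 243.052], [0.0, 0.0, 1.0]], 'extrinsics': [[-0.017, -1.0, 0.017, -86.237], [0.987, -0.014, 0.161, -614.398], [-0.16, 0.019, 0.987, -1014.612], [0.0, 0.0, 0.0, 1.0]]}
{'mtx': [[500.009, 0.0, 319.098], [0.0, 500.009, 237.713], [0.0, 0.0, 1.0]], 'extrinsics': [[0.946, -0.324, 0.018, -618.302], [0.184, 0.58, 0.793, -131.996], [-0.268, -0.747, 0.609, -1074.777], [0.0, 0.0, 0.0, 1.0]]}
{'clock': 0.1, 'joint_positions': array([-1.47003178e+00,  2.87114975e-01,  1.57803846e+00,  2.17153071e-05,
        1.27860819e+00, -1.49995686e-01]), 'joint_velocities': array([-1.58633685e-03, -2.26995080e-03, -3.88331063e-04,  3.75118118e-04,
        1.58041765e-05, -1.08348191e-03]), 'effort': array([ 8.99036550e-04, -4.07296908e+01, -2.93699849e+01, -1.30126837e-04,
        3.46979534e-03,  3.61017499e-06]), 'tool_pos': array([ 167.47430443, -653.31864871,  249.0559313 ]), 'eef_rot': array([[ 9.68725649e-01,  2.48134192e-01, -1.97496245e-04],
       [ 2.48134031e-01, -9.68723302e-01,  2.16006057e-03],
       [ 3.44665671e-04, -2.14151162e-03, -9.99997648e-01]]), 'force': array([1.74366326, 0.06179233, 0.50840896]), 'moment': array([-0.00449296, -0.03806253, -0.01155693]), 'grasp_force': 0.0, 'gripper_width': 85.3054486798836}
```

View pics/top0.png

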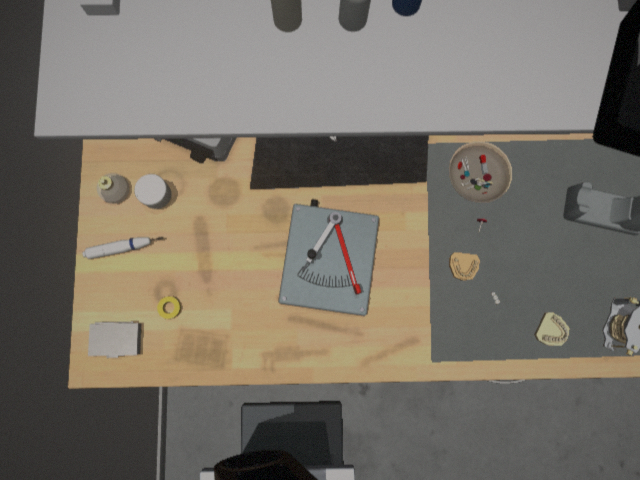

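View pics/side0.png

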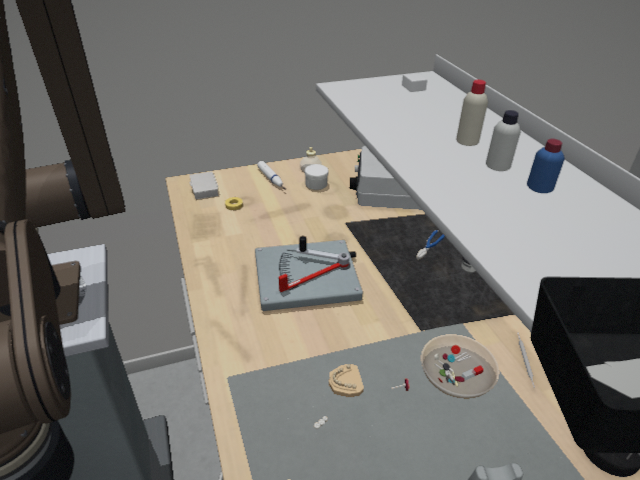

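The top view shows the console around (329,258), with the axle at (336,218), the black knob at (311,255) and the red tab at (358,289). The tan jaw is at (465,265), the tape at (169,308), and the pot at (153,191). The shelf edge is at row 135, behind the console.

```bash
cat >> h.py <<'E'
def hsv(im): return cv2.cvtColor(im,cv2.COLOR_RGB2HSV)
def redmask(im):
    h=hsv(im); return (((h[...,0]<6)|(h[...,0]>174))&(h[...,1]>170)&(h[...,2]>70)).astype(np.uint8)
def tri(ut,us):
    # two-view triangulation
    A=[];
    for n,(u,v) in(('top',ut),('side',us)):
        c=camera_model(n);P=np.array(c['mtx'])@np.diag([1,-1,-1])@np.array(c['extrinsics'])[:3]
        A+= [u*P[2]-P[0],v*P[2]-P[1]]
    X=np.linalg.svd(np.array(A))[2][-1]; return X[:3]/X[3]
E
python3 - <<'E'
from h import *
t=cv2.cvtColor(cv2.imread('pics/top0.png'),cv2.COLOR_BGR2RGB); s=cv2.cvtColor(cv2.imread('pics/side0.png'),cv2.COLOR_BGR2RGB)
print('axle',ray('top',336,218,50),'knobtop',ray('top',311.5,254,89),'ptr',ray('top',301,274,45))
for nm,(u,v) in dict(TL=(294,205),TR=(379,215),BR=(367,314),BL=(280,303)).items(): print(nm,ray('top',u,v,30).round(1))
m=redmask(t);m[:,:270]=0;m[:,400:]=0;m[:210]=0;ys,xs=np.nonzero(m);print('red',xs.min(),xs.max(),ys.min(),ys.max(),len(xs))
a=cv2.resize(t[195:325,270:395],None,fx=4.6,fy=4.6,interpolation=cv2.INTER_CUBIC)
b=cv2.resize(s[225:315,245:370],None,fx=4.6,fy=4.6,interpolation=cv2.INTER_CUBIC)
cv2.imwrite('pics/cropT.png',a[...,::-1]);cv2.imwrite('pics/cropS.png',b[...,::-1])
E
```

```text
axle [ 666.68662338 -134.08680458   50.        ] knobtop [584.40862017 -80.48628951  89.        ] ptr [548.45033565 -58.00469025  45.        ]
TL [701.1 -44.2  30. ]
TR [ 676.4 -229.1   30. ]
BR [ 463.2 -196.    30. ]
BL [489.2 -12.7  30. ]
red 335 360 225 292 221
```

View pics/cropT.png

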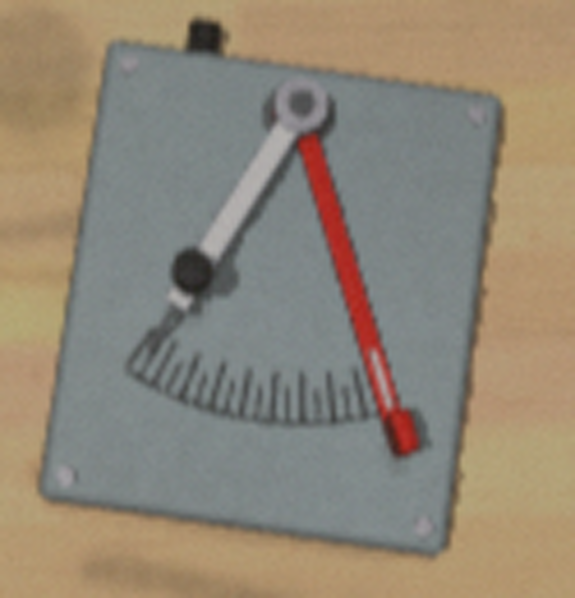

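View pics/cropS.png

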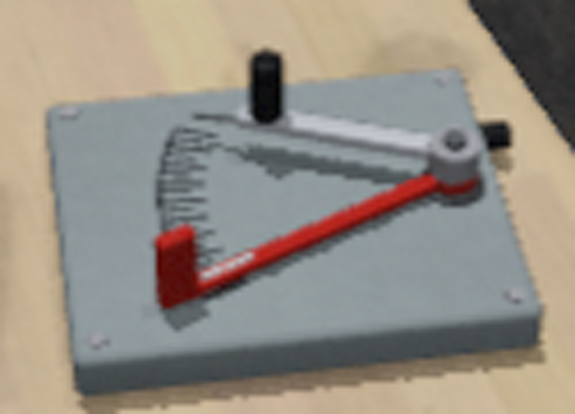

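The crops show the lever near the left end of the scale, with the knob top at (311.5,253.7) in the top view and (302.8,237.6) in the side view. The hub is at (335.7,217.4) top and (344.1,255) side. The tell-tale is at the right end, with its tab at about (357.5,288.5).

```bash
python3 - <<'E'
from h import *
print('knobtop',tri((311.5,253.7),(302.8,237.6)).round(1)); print('hub',tri((335.7,217.4),(344.1,255)).round(1))
print('hub z58',ray('top',335.7,217.4,58).round(1),ray('side',344.1,255,58).round(1))
print('knob z89',ray('top',311.5,253.7,89).round(1),ray('side',302.8,237.6,89).round(1))
print('tabtop',ray('top',358,288.5,74.5).round(1), ray('side',245+175/4.6,225+238/4.6,74.5).round(1))
for z in(200,300,400,500): print('shelf edge',z,ray('top',330,135,z).round(0))
# shelf height: left front corner in both views
print('shelfcorner',tri((36,136),(317,85)).round(0))
E
```

```text
knobtop [585.4 -80.6  89.7]
hub [ 665.9 -132.9   60.4]
hub z58 [ 666.3 -133.    58. ] [ 667.2 -130.3   58. ]
knob z89 [585.  -80.5  89. ] [586.2 -79.8  89. ]
tabtop [ 514.1 -174.3   74.5] [ 513.  -176.3   74.5]
shelf edge 200 [ 794. -118.  200.]
shelf edge 300 [ 755. -113.  300.]
shelf edge 400 [ 716. -109.  400.]
shelf edge 500 [ 677. -104.  500.]
shelfcorner [782. 406. 242.]
```

>>> arm_command([
  {"angular": [0, 0, 10.4], "travel": [0, 0, 0], "jaw": 0},
  {"angular": [0, 0, 10.4], "travel": [0, 0, 0], "jaw": 0},
  {"angular": [0, 0, 10.4], "travel": [0, 0, 0], "jaw": 0},
])

```text
clock: 0.48
tool_pos: [167.5, -653.5, 249.4]
eef_rot: [[0.955, -0.295, -0.0], [-0.295, -0.955, 0.002], [-0.001, -0.001, -1.0]]
force: [0.0, 0.5, 0.6]
gripper_width: 42.7
grasp_force: 0.0
```

>>> arm_command([
  {"angular": [0, 0, 0], "travel": [1.915, -5.557, 0], "jaw": 0},
  {"angular": [0, 0, 0], "travel": [1.915, -5.557, 0], "jaw": 0},
  {"angular": [0, 0, 0], "travel": [1.915, -5.557, 0], "jaw": 0},
  {"angular": [0, 0, 0], "travel": [1.915, -5.557, 0], "jaw": 0},
  {"angular": [0, 0, 0], "travel": [1.915, -5.557, 0], "jaw": 0},
  {"angular": [0, 0, 0], "travel": [1.915, -5.557, 0], "jaw": 0},
  {"angular": [0, 0, 0], "travel": [1.915, -5.557, 0], "jaw": 0},
  {"angular": [0, 0, 0], "travel": [1.915, -5.557, 0], "jaw": 0},
  {"angular": [0, 0, 0], "travel": [1.915, -5.557, 0], "jaw": 0},
  {"angular": [0, 0, 0], "travel": [1.915, -5.557, 0], "jaw": 0},
  {"angular": [0, 0, 0], "travel": [1.915, -5.557, 0], "jaw": 0},
  {"angular": [0, 0, 0], "travel": [1.915, -5.557, 0], "jaw": 0},
])

```text
clock: 1.98
tool_pos: [581.2, -80.3, 249.9]
eef_rot: [[0.957, -0.289, -0.001], [-0.289, -0.957, -0.0], [-0.0, 0.0, -1.0]]
force: [0.6, -0.3, -0.7]
gripper_width: 42.6
grasp_force: 0.0
```

>>> arm_command([
  {"angular": [0, 0, 0], "travel": [0, 0, 0], "jaw": 0},
  {"angular": [0, 0, 0], "travel": [0, 0, 0], "jaw": 0},
])

```text
clock: 2.22
tool_pos: [580.2, -82.0, 249.6]
eef_rot: [[0.957, -0.289, -0.001], [-0.289, -0.957, -0.0], [-0.001, 0.0, -1.0]]
force: [-0.0, -0.3, -0.4]
gripper_width: 42.6
grasp_force: 0.0
```

>>> arm_command([
  {"angular": [0, 0, 0], "travel": [0.42, 0.08, 4.5], "jaw": 0},
  {"angular": [0, 0, 0], "travel": [0, 0, 4.5], "jaw": 0},
  {"angular": [0, 0, 0], "travel": [0, 0, 4.0], "jaw": 0},
  {"angular": [0, 0, 0], "travel": [0, 0, 0], "jaw": 0},
])

```text
clock: 2.72
tool_pos: [580.9, -84.7, 116.3]
eef_rot: [[0.956, -0.292, -0.009], [-0.292, -0.956, 0.003], [-0.009, -0.0, -1.0]]
force: [-0.7, -0.1, 0.6]
gripper_width: 42.6
grasp_force: 0.0
```

```bash
python3 - <<'E'
from h import *
im=snap('side','side1.png'); cv2.imwrite('pics/s1c.png',cv2.resize(im[150:320,220:380,::-1],None,fx=3.4,fy=3.4,interpolation=cv2.INTER_CUBIC))
E
```

```text
(no output)
```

View pics/s1c.png

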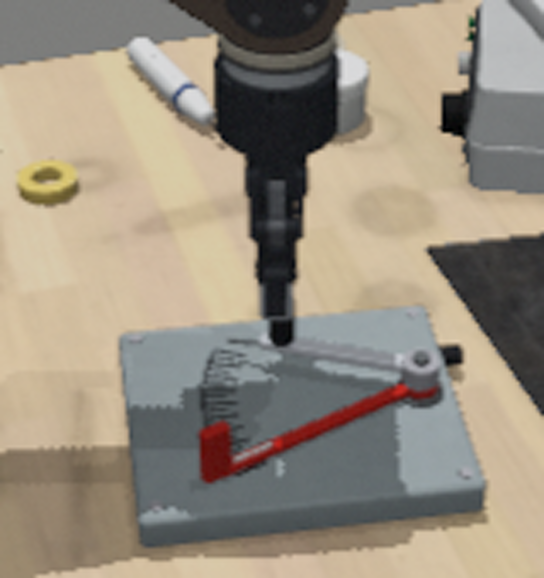

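The side view shows the fingers lined up above the knob, around crop (280,320), with the tell-tale clear of them. I'm descending now.

>>> arm_command([
  {"angular": [0, 0, 0], "travel": [0.2, -0.1, 1.3], "jaw": 0},
  {"angular": [0, 0, 0], "travel": [0, 0, 1.3], "jaw": 0},
  {"angular": [0, 0, 0], "travel": [0, 0, 1.2], "jaw": 0},
  {"angular": [0, 0, 0], "travel": [0, 0, 0], "jaw": 0},
  {"angular": [0, 0, 0], "travel": [0, 0, 0], "jaw": 0},
])

```text
clock: 3.4
tool_pos: [586.7, -83.7, 82.4]
eef_rot: [[0.957, -0.289, 0.0], [-0.289, -0.957, -0.0], [0.0, 0.0, -1.0]]
force: [0.1, 0.1, 0.7]
gripper_width: 42.7
grasp_force: 0.0
```

>>> arm_command([
  {"angular": [0, 0, 0], "travel": [0, 0.2, 0.4], "jaw": 0},
  {"angular": [0, 0, 0], "travel": [0, 0.2, 0], "jaw": 0},
  {"angular": [0, 0, 0], "travel": [0, 0.2, 0], "jaw": 0},
  {"angular": [0, 0, 0], "travel": [0, 0.2, 0], "jaw": 0},
  {"angular": [0, 0, 0], "travel": [0, 0.2, 0], "jaw": 0},
  {"angular": [0, 0, 0], "travel": [0, 0.2, 0], "jaw": 0},
])

```text
clock: 4.15
tool_pos: [582.3, -94.0, 78.2]
eef_rot: [[0.957, -0.289, -0.002], [-0.289, -0.957, 0.003], [-0.003, -0.002, -1.0]]
force: [-1.0, 5.8, 2.4]
gripper_width: 42.5
grasp_force: 2.4
```

>>> arm_command([
  {"angular": [0, 0, 0], "travel": [0, 0.1, 0], "jaw": 0},
  {"angular": [0, 0, 0], "travel": [0, 0.1, 0], "jaw": 0},
  {"angular": [0, 0, 0], "travel": [0, 0.1, 0], "jaw": 0},
  {"angular": [0, 0, 0], "travel": [0, 0.1, 0], "jaw": 0},
])

```text
clock: 4.65
tool_pos: [580.9, -97.7, 77.9]
eef_rot: [[0.957, -0.289, -0.003], [-0.289, -0.957, 0.003], [-0.004, -0.002, -1.0]]
force: [-2.2, 4.7, 2.1]
gripper_width: 42.7
grasp_force: 2.3
```

>>> arm_command([
  {"angular": [0, 0, 0], "travel": [0, 0.1, 0], "jaw": 0},
  {"angular": [0, 0, 0], "travel": [0, 0.1, 0], "jaw": 0},
  {"angular": [0, 0, 0], "travel": [0, 0.1, 0], "jaw": 0},
])

```text
clock: 5.03
tool_pos: [579.9, -100.6, 77.8]
eef_rot: [[0.957, -0.289, -0.003], [-0.289, -0.957, 0.003], [-0.004, -0.002, -1.0]]
force: [-1.8, 5.6, 1.6]
gripper_width: 42.7
grasp_force: 2.2
```

>>> arm_command([
  {"angular": [0, 0, 0], "travel": [0, 0.1, 0], "jaw": 0},
  {"angular": [0, 0, 0], "travel": [0, 0.1, 0], "jaw": 0},
  {"angular": [0, 0, 0], "travel": [0, 0.1, 0], "jaw": 0},
])

```text
clock: 5.4
tool_pos: [578.9, -103.5, 77.6]
eef_rot: [[0.957, -0.289, -0.004], [-0.289, -0.957, 0.003], [-0.004, -0.002, -1.0]]
force: [-1.4, 5.2, 1.2]
gripper_width: 42.9
grasp_force: 2.1
```

>>> arm_command([
  {"angular": [0, 0, 0], "travel": [0, 0.1, 0], "jaw": 0},
  {"angular": [0, 0, 0], "travel": [0, 0.1, 0], "jaw": 0},
  {"angular": [0, 0, 0], "travel": [0, 0.1, 0], "jaw": 0},
])

```text
clock: 5.78
tool_pos: [578.0, -106.4, 77.6]
eef_rot: [[0.957, -0.289, -0.004], [-0.289, -0.957, 0.003], [-0.004, -0.001, -1.0]]
force: [-2.3, 5.5, 0.2]
gripper_width: 42.4
grasp_force: 2.1
```

>>> arm_command([
  {"angular": [0, 0, 0], "travel": [0, 0.1, 0], "jaw": 0},
  {"angular": [0, 0, 0], "travel": [0, 0.1, 0], "jaw": 0},
])

```text
clock: 6.02
tool_pos: [577.4, -108.3, 77.5]
eef_rot: [[0.957, -0.289, -0.004], [-0.289, -0.957, 0.003], [-0.004, -0.001, -1.0]]
force: [-2.4, 4.9, -0.2]
gripper_width: 42.9
grasp_force: 2.0
```

>>> arm_command([
  {"angular": [0, 0, 0], "travel": [0, 0.1, 0], "jaw": 0},
  {"angular": [0, 0, 0], "travel": [0, 0.1, 0], "jaw": 0},
])

```text
clock: 6.28
tool_pos: [576.9, -110.4, 77.5]
eef_rot: [[0.957, -0.289, -0.004], [-0.289, -0.957, 0.002], [-0.004, -0.001, -1.0]]
force: [-1.7, 5.5, 0.3]
gripper_width: 43.0
grasp_force: 2.0
```

>>> arm_command([
  {"angular": [0, 0, 0], "travel": [0, 0.1, 0], "jaw": 0},
  {"angular": [0, 0, 0], "travel": [0, 0.1, 0], "jaw": 0},
])

```text
clock: 6.52
tool_pos: [576.5, -112.5, 77.6]
eef_rot: [[0.957, -0.289, -0.003], [-0.289, -0.957, 0.002], [-0.003, -0.001, -1.0]]
force: [-1.9, 4.6, 0.0]
gripper_width: 42.8
grasp_force: 1.9
```

>>> arm_command([
  {"angular": [0, 0, 0], "travel": [0, 0.1, 0], "jaw": 0},
  {"angular": [0, 0, 0], "travel": [0, 0.1, 0], "jaw": 0},
])

```text
clock: 6.78
tool_pos: [576.6, -115.1, 77.9]
eef_rot: [[0.957, -0.289, -0.001], [-0.289, -0.957, 0.001], [-0.001, -0.0, -1.0]]
force: [-0.6, 4.0, -1.1]
gripper_width: 42.7
grasp_force: 1.9
```

>>> arm_command([
  {"angular": [0, 0, 0], "travel": [0, 0.1, 0], "jaw": 0},
  {"angular": [0, 0, 0], "travel": [0, 0.1, 0], "jaw": 0},
])

```text
clock: 7.02
tool_pos: [576.3, -117.3, 78.2]
eef_rot: [[0.957, -0.29, -0.0], [-0.29, -0.957, 0.0], [-0.0, -0.0, -1.0]]
force: [-2.0, 4.1, -2.0]
gripper_width: 42.3
grasp_force: 1.8
```

>>> arm_command([
  {"angular": [0, 0, 0], "travel": [0, 0.1, 0], "jaw": 0},
  {"angular": [0, 0, 0], "travel": [0, 0.1, 0], "jaw": 0},
])

```text
clock: 7.28
tool_pos: [575.8, -119.2, 78.3]
eef_rot: [[0.957, -0.29, -0.0], [-0.29, -0.957, -0.0], [-0.0, 0.0, -1.0]]
force: [-0.3, 4.3, -1.8]
gripper_width: 42.8
grasp_force: 1.8
```

>>> arm_command([
  {"angular": [0, 0, 0], "travel": [0, 0.1, 0], "jaw": 0},
  {"angular": [0, 0, 0], "travel": [0, 0.1, 0], "jaw": 0},
])

```text
clock: 7.52
tool_pos: [575.2, -121.1, 78.3]
eef_rot: [[0.957, -0.29, -0.0], [-0.29, -0.957, 0.0], [-0.0, 0.0, -1.0]]
force: [-1.6, 3.9, -0.7]
gripper_width: 42.9
grasp_force: 1.8
```

>>> arm_command([
  {"angular": [0, 0, 0], "travel": [0, 0.1, 0], "jaw": 0},
  {"angular": [0, 0, 0], "travel": [0, 0.1, 0], "jaw": 0},
])

```text
clock: 7.78
tool_pos: [574.7, -123.1, 78.4]
eef_rot: [[0.957, -0.29, 0.0], [-0.29, -0.957, -0.0], [0.0, 0.0, -1.0]]
force: [-1.0, 4.0, -1.8]
gripper_width: 42.4
grasp_force: 1.8
```

>>> arm_command([
  {"angular": [0, 0, 0], "travel": [0, 0.1, 0], "jaw": 0},
  {"angular": [0, 0, 0], "travel": [0, 0.1, 0], "jaw": 0},
])

```text
clock: 8.02
tool_pos: [574.1, -125.0, 78.4]
eef_rot: [[0.957, -0.29, 0.0], [-0.29, -0.957, -0.0], [0.0, 0.0, -1.0]]
force: [-1.3, 3.5, -1.9]
gripper_width: 42.4
grasp_force: 1.8
```

>>> arm_command([
  {"angular": [0, 0, 0], "travel": [0, 0.1, 0], "jaw": 0},
  {"angular": [0, 0, 0], "travel": [0, 0.1, 0], "jaw": 0},
])

```text
clock: 8.28
tool_pos: [573.7, -126.4, 78.3]
eef_rot: [[0.957, -0.29, 0.001], [-0.29, -0.957, 0.001], [0.0, -0.001, -1.0]]
force: [-0.5, 6.4, -2.1]
gripper_width: 42.7
grasp_force: 3.0
```

>>> arm_command([
  {"angular": [0, 0, 0], "travel": [0, 0.05, 0], "jaw": 0},
  {"angular": [0, 0, 0], "travel": [0, 0.05, 0], "jaw": 0},
])

```text
clock: 8.52
tool_pos: [573.6, -126.9, 78.3]
eef_rot: [[0.957, -0.29, 0.001], [-0.29, -0.957, 0.002], [0.0, -0.002, -1.0]]
force: [1.1, 6.9, -1.9]
gripper_width: 42.7
grasp_force: 3.6
```

>>> arm_command([
  {"angular": [0, 0, 0], "travel": [0, 0.05, 0], "jaw": 0},
  {"angular": [0, 0, 0], "travel": [0, 0.05, 0], "jaw": 0},
])

```text
clock: 8.78
tool_pos: [573.4, -127.5, 78.3]
eef_rot: [[0.957, -0.29, 0.001], [-0.29, -0.957, 0.002], [0.0, -0.003, -1.0]]
force: [1.1, 9.0, -1.1]
gripper_width: 42.9
grasp_force: 4.2
```

>>> arm_command([
  {"angular": [0, 0, 0], "travel": [0, 0.05, 0], "jaw": 0},
  {"angular": [0, 0, 0], "travel": [0, 0.05, 0], "jaw": 0},
])

```text
clock: 9.02
tool_pos: [573.2, -128.0, 78.3]
eef_rot: [[0.957, -0.291, 0.002], [-0.291, -0.957, 0.003], [0.001, -0.004, -1.0]]
force: [0.9, 9.4, -2.2]
gripper_width: 42.8
grasp_force: 4.8
```

>>> arm_command([
  {"angular": [0, 0, 0], "travel": [0, 0.05, 0], "jaw": 0},
  {"angular": [0, 0, 0], "travel": [0, 0.05, 0], "jaw": 0},
])

```text
clock: 9.28
tool_pos: [573.1, -128.6, 78.3]
eef_rot: [[0.957, -0.291, 0.002], [-0.291, -0.957, 0.004], [0.001, -0.004, -1.0]]
force: [2.1, 10.0, -1.7]
gripper_width: 43.1
grasp_force: 5.5
```

>>> arm_command([
  {"angular": [0, 0, 0], "travel": [0, 0, 0], "jaw": 0},
  {"angular": [0, 0, 0], "travel": [0, 0, 0], "jaw": 0},
])

```text
clock: 9.52
tool_pos: [573.1, -128.6, 78.3]
eef_rot: [[0.957, -0.291, 0.002], [-0.291, -0.957, 0.004], [0.001, -0.004, -1.0]]
force: [2.0, 9.4, -2.3]
gripper_width: 42.9
grasp_force: 5.2
```

>>> arm_command([
  {"angular": [0, 0, 0], "travel": [0, 0.05, 0], "jaw": 0},
  {"angular": [0, 0, 0], "travel": [0, 0.05, 0], "jaw": 0},
  {"angular": [0, 0, 0], "travel": [0, 0, 0], "jaw": 0},
  {"angular": [0, 0, 0], "travel": [0, 0, 0], "jaw": 0},
])

```text
clock: 10.02
tool_pos: [572.9, -129.2, 78.3]
eef_rot: [[0.957, -0.291, 0.002], [-0.291, -0.957, 0.004], [0.001, -0.005, -1.0]]
force: [2.8, 11.8, -2.6]
gripper_width: 42.6
grasp_force: 5.9
```

>>> arm_command([
  {"angular": [0, 0, 0], "travel": [0, 0, 0], "jaw": 0},
])

```text
clock: 10.15
tool_pos: [572.9, -129.2, 78.3]
eef_rot: [[0.957, -0.291, 0.002], [-0.291, -0.957, 0.005], [0.001, -0.005, -1.0]]
force: [2.5, 13.0, -2.2]
gripper_width: 42.6
grasp_force: 5.9
```

>>> arm_command([
  {"angular": [0, 0, 0], "travel": [0, -0.1, 0], "jaw": 0},
  {"angular": [0, 0, 0], "travel": [0, -0.1, 0], "jaw": 0},
  {"angular": [0, 0, 0], "travel": [0, -0.1, 0], "jaw": 0},
  {"angular": [0, 0, 0], "travel": [0, -0.1, 0], "jaw": 0},
  {"angular": [0, 0, 0], "travel": [0, -0.15, 0], "jaw": 0},
  {"angular": [0, 0, 0], "travel": [0, -0.2, 0], "jaw": 0},
  {"angular": [0, 0, 0], "travel": [0, -0.2, 0], "jaw": 0},
  {"angular": [0, 0, 0], "travel": [0, -0.2, 0], "jaw": 0},
  {"angular": [0, 0, 0], "travel": [0, -0.2, 0], "jaw": 0},
])

```text
clock: 11.28
tool_pos: [576.2, -118.7, 78.5]
eef_rot: [[0.957, -0.29, 0.0], [-0.29, -0.957, -0.0], [0.0, 0.0, -1.0]]
force: [-0.1, -0.2, -0.0]
gripper_width: 42.3
grasp_force: 0.0
```

>>> arm_command([
  {"angular": [0, 0, 0], "travel": [0, 0, 0], "jaw": 0},
  {"angular": [0, 0, 0], "travel": [0, 0, 0], "jaw": 0},
])

```text
clock: 11.52
tool_pos: [576.0, -118.6, 78.3]
eef_rot: [[0.957, -0.289, -0.0], [-0.289, -0.957, -0.0], [-0.0, 0.0, -1.0]]
force: [-0.2, -0.2, 0.0]
gripper_width: 42.8
grasp_force: 0.0
```

>>> arm_command([
  {"angular": [0, 0, 0], "travel": [0, 0, -2], "jaw": 0},
  {"angular": [0, 0, 0], "travel": [0, 0, -4], "jaw": 0},
  {"angular": [0, 0, 0], "travel": [0, 0, -4], "jaw": 0},
  {"angular": [0, 0, 0], "travel": [0, 5, 0], "jaw": 0},
  {"angular": [0, 0, 0], "travel": [0, 5, 0], "jaw": 0},
  {"angular": [0, 0, 0], "travel": [0, 5, 0], "jaw": 0},
  {"angular": [0, 0, 0], "travel": [0, 5, 0], "jaw": 0},
  {"angular": [0, 0, -10], "travel": [0, 0, 0], "jaw": 0},
  {"angular": [0, 0, -10], "travel": [0, 0, 0], "jaw": 0},
  {"angular": [0, 0, 0], "travel": [0, 0, 0], "jaw": 0},
])

```text
clock: 12.78
tool_pos: [518.3, -310.6, 179.8]
eef_rot: [[0.999, 0.053, 0.001], [0.053, -0.999, -0.001], [0.001, 0.001, -1.0]]
force: [0.4, -0.3, -0.2]
gripper_width: 42.3
grasp_force: 0.0
```

```bash
python3 - <<'E'
from h import *
ims=[grab_frame('top').astype(float) for _ in range(4)]; t=np.mean(ims,0).astype(np.uint8); cv2.imwrite('pics/top2.png',t[...,::-1])
s=np.mean([grab_frame('side').astype(float) for _ in range(4)],0).astype(np.uint8); cv2.imwrite('pics/side2.png',s[...,::-1])
a=cv2.resize(t[195:325,270:395],None,fx=4.6,fy=4.6,interpolation=cv2.INTER_CUBIC)
b=cv2.resize(s[225:315,245:370],None,fx=4.6,fy=4.6,interpolation=cv2.INTER_CUBIC)
cv2.imwrite('pics/c2.png',np.vstack([a[:,:575],b[:,:575]])[...,::-1][:,:])
c=np.hstack([a,cv2.copyMakeBorder(b,0,a.shape[0]-b.shape[0],0,0,cv2.BORDER_CONSTANT)])
cv2.imwrite('pics/c2.png',cv2.resize(c,(800,int(800*c.shape[0]/c.shape[1])),interpolation=cv2.INTER_AREA)[...,::-1])
E
```

```text
(no output)
```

View pics/c2.png

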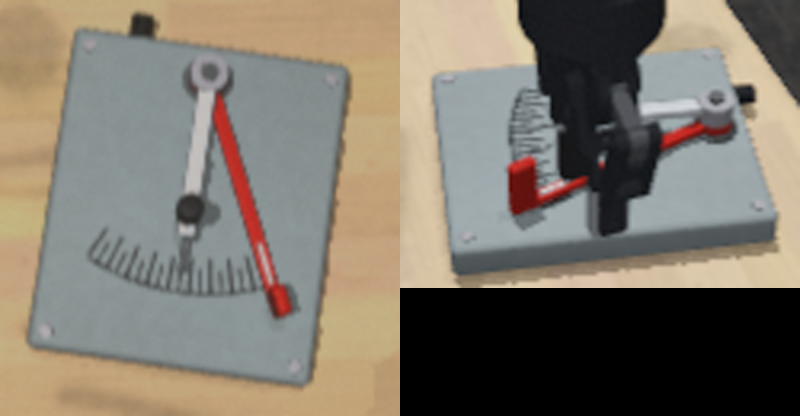

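The top crop shows the lever near mid-scale, with the knob at about full-frame (329,261) and the pointer near (328,279). The tell-tale is still at the right, with the tab at about (357,289). Next I'm fitting both arm lines.

```bash
cat >> h.py <<'E'
AX=np.array([666.3,-132.6]); YAW=-0.145
def ang(P):  # scale angle of a point about axle
    d=P[...,:2]-AX; return np.arctan2(-d[...,1],-d[...,0])+0.595
def line(mask,z,n='top'):
    ys,xs=np.nonzero(mask); W=np.array([ray(n,u,v,z)[:2] for u,v in zip(xs,ys)])
    vx,vy,x0,y0=cv2.fitLine(W.astype(np.float32),cv2.DIST_HUBER,0,.01,.01).ravel()
    if vx>0: vx,vy=-vx,-vy
    return np.arctan2(-vy,-vx)+0.595, W.mean(0), ang(W.mean(0)), W
def measure(t):
    h=hsv(t); box=np.zeros(h.shape[:2],np.uint8); box[200:310,285:375]=1
    r=redmask(t)*box; Wr=line(r,40); 
    R=np.hypot(*(Wr[3]-AX).T); ys,xs=np.nonzero(r); k=(R>30)&(R<125); m=np.zeros_like(r); m[ys[k],xs[k]]=1
    lr=line(m,40); tab=np.zeros_like(r); k=R>150; tab[ys[k],xs[k]]=1; yy,xx=np.nonzero(tab)
    b=((h[...,1]<45)&(h[...,2]>165)).astype(np.uint8)*box; lb=line(b,54); ys,xs=np.nonzero(b); R=np.hypot(*(lb[3]-AX).T)
    k=(R>25)&(R<82); m=np.zeros_like(b); m[ys[k],xs[k]]=1; lb=line(m,54)
    d=(t.max(2)<70).astype(np.uint8)*box; c=max(cv2.findContours(d,0,1)[0],key=cv2.contourArea); M=cv2.moments(c)
    kn=(M['m10']/M['m00'],M['m01']/M['m00']); K=ray('top',*kn,82)
    print('red line q %.3f centroid q %.3f n%d'%(lr[0],lr[2],len(lr[3])),'tab px',xx.mean().round(1),yy.mean().round(1))
    print('lever line q %.3f centroid q %.3f n%d'%(lb[0],lb[2],len(lb[3])),'knob px',np.round(kn,1),K.round(1),'q %.3f'%ang(K),cv2.contourArea(c))
E
python3 - <<'E'
from h import *
for f in('top0','top2'): measure(cv2.imread(f'pics/{f}.png')[...,::-1].copy())
c=np.array(camera_model('top')['extrinsics']); print((-c[:3,:3].T@c[:3,3]).round(0))
E
```

```text
red line q 0.860 centroid q 0.852 n147 tab px 357.3 289.0
lever line q 0.027 centroid q -0.003 n98 knob px [311.7 254. ] [585.5 -80.9  82. ] q 0.026 56.0
red line q 0.863 centroid q 0.852 n150 tab px 357.5 289.1
lever line q 0.434 centroid q 0.410 n123 knob px [329.1 260.1] [ 572.3 -116.3   82. ] q 0.424 49.5
[ 442.  -75. 1101.]
```

>>> arm_command([
  {"angular": [0, 0, 0], "travel": [0, -4.6, 0], "jaw": 0},
  {"angular": [0, 0, 0], "travel": [0, -4.5, 0], "jaw": 0},
  {"angular": [0, 0, 0], "travel": [0, -4.5, 0], "jaw": 0},
  {"angular": [0, 0, 0], "travel": [0, 0, 3.5], "jaw": 0},
  {"angular": [0, 0, 0], "travel": [0, 0, 3.5], "jaw": 0},
  {"angular": [0, 0, 0], "travel": [0, 0, 0], "jaw": 0},
  {"angular": [0, 0, 0], "travel": [0, 0, 0], "jaw": 0},
])

```text
clock: 14.05
tool_pos: [511.3, -174.8, 109.5]
eef_rot: [[0.998, 0.055, 0.001], [0.055, -0.998, -0.001], [0.001, 0.001, -1.0]]
force: [-0.0, -0.8, 0.2]
gripper_width: 42.4
grasp_force: 0.0
```

>>> arm_command([
  {"angular": [0, 0, 0], "travel": [0, 0, 1.5], "jaw": 0},
  {"angular": [0, 0, 0], "travel": [0, 0, 1.5], "jaw": 0},
  {"angular": [0, 0, 0], "travel": [0, 0, 1.3], "jaw": 0},
  {"angular": [0, 0, 0], "travel": [0, 0, 0], "jaw": 0},
  {"angular": [0, 0, 0], "travel": [0, -0.5, 0], "jaw": 0},
  {"angular": [0, 0, 0], "travel": [0, -0.5, 0], "jaw": 0},
  {"angular": [0, 0, 0], "travel": [0, -0.4, 0], "jaw": 0},
  {"angular": [0, 0, 0], "travel": [0, -0.3, 0], "jaw": 0},
  {"angular": [0, 0, 0], "travel": [0, -0.3, 0], "jaw": 0},
  {"angular": [0, 0, 0], "travel": [0, -0.3, 0], "jaw": 0},
])

```text
clock: 15.3
tool_pos: [509.1, -151.5, 65.4]
eef_rot: [[0.998, 0.055, -0.0], [0.055, -0.998, -0.001], [-0.0, 0.001, -1.0]]
force: [-1.7, -2.8, 0.2]
gripper_width: 42.6
grasp_force: 0.9
```

>>> arm_command([
  {"angular": [0, 0, 0], "travel": [0, -0.5, 0], "jaw": 0},
  {"angular": [0, 0, 0], "travel": [0, -0.5, 0], "jaw": 0},
  {"angular": [0, 0, 0], "travel": [0, -0.5, 0], "jaw": 0},
  {"angular": [0, 0, 0], "travel": [0, -0.5, 0], "jaw": 0},
  {"angular": [0, 0, 0], "travel": [0, -0.5, 0], "jaw": 0},
  {"angular": [0, 0, 0], "travel": [0, -0.5, 0], "jaw": 0},
  {"angular": [0, 0, 0], "travel": [0, -0.5, 0], "jaw": 0},
  {"angular": [0, 0, 0], "travel": [0, -0.5, 0], "jaw": 0},
])

```text
clock: 16.3
tool_pos: [507.1, -111.1, 65.3]
eef_rot: [[0.998, 0.055, 0.0], [0.055, -0.998, -0.0], [0.0, 0.0, -1.0]]
force: [-0.2, -1.0, -1.1]
gripper_width: 42.5
grasp_force: 0.9
```

>>> arm_command([
  {"angular": [0, 0, 0], "travel": [0, -0.4, 0], "jaw": 0},
  {"angular": [0, 0, 0], "travel": [0, -0.4, 0], "jaw": 0},
  {"angular": [0, 0, 0], "travel": [0, -0.4, 0], "jaw": 0},
  {"angular": [0, 0, 0], "travel": [0, -0.3, 0], "jaw": 0},
  {"angular": [0, 0, 0], "travel": [0, 0, 0], "jaw": 0},
])

```text
clock: 16.92
tool_pos: [506.3, -96.1, 65.5]
eef_rot: [[0.998, 0.055, -0.0], [0.055, -0.998, 0.0], [-0.0, -0.0, -1.0]]
force: [0.0, -0.2, 0.4]
gripper_width: 43.0
grasp_force: 0.2
```

```bash
python3 - <<'E'
from h import *
o=[]
for n in('top','side'):
    t=np.mean([grab_frame(n).astype(float) for _ in range(4)],0).astype(np.uint8); cv2.imwrite(f'pics/{n}3.png',t[...,::-1]); o.append(t)
a=cv2.resize(o[0][195:325,270:395],(400,416),interpolation=cv2.INTER_CUBIC);b=cv2.resize(o[1][195:325,245:370],(400,416),interpolation=cv2.INTER_CUBIC)
cv2.imwrite('pics/c3.png',np.hstack([a,b])[...,::-1])
E
```

```text
(no output)
```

View pics/c3.png

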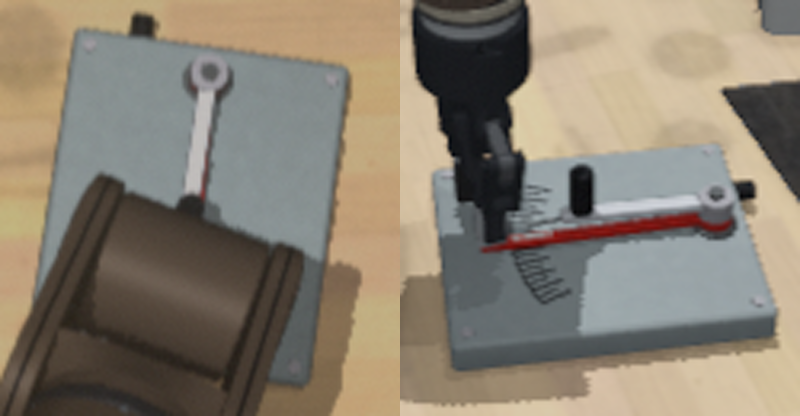

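The top view shows a thin sliver of red just right of the lever arm, and the side view agrees. The tell-tale is about 0.04 rad short, as expected. I'll push 6 mm more, back off, lift and check.

>>> arm_command([
  {"angular": [0, 0, 0], "travel": [0, -0.2, 0], "jaw": 0},
  {"angular": [0, 0, 0], "travel": [0, -0.2, 0], "jaw": 0},
  {"angular": [0, 0, 0], "travel": [0, -0.2, 0], "jaw": 0},
  {"angular": [0, 0, 0], "travel": [0, 0, 0], "jaw": 0},
  {"angular": [0, 0, 0], "travel": [0, 0, 0], "jaw": 0},
])

```text
clock: 17.95
tool_pos: [506.0, -90.3, 65.5]
eef_rot: [[0.998, 0.055, 0.0], [0.055, -0.998, 0.0], [0.0, -0.0, -1.0]]
force: [0.3, -0.8, 0.4]
gripper_width: 42.4
grasp_force: 0.4
```

>>> arm_command([
  {"angular": [0, 0, 0], "travel": [0, 0.5, 0], "jaw": 0},
  {"angular": [0, 0, 0], "travel": [0, 0.5, 0], "jaw": 0},
  {"angular": [0, 0, 0], "travel": [0, 0.5, 0], "jaw": 0},
  {"angular": [0, 0, 0], "travel": [0, 0, -2], "jaw": 0},
  {"angular": [0, 0, 0], "travel": [0, 0, -4], "jaw": 0},
  {"angular": [0, 0, 0], "travel": [0, 0, -4], "jaw": 0},
  {"angular": [0, 0, 0], "travel": [0, 5, 0], "jaw": 0},
  {"angular": [0, 0, 0], "travel": [0, 5, 0], "jaw": 0},
  {"angular": [0, 0, 0], "travel": [0, 5, 0], "jaw": 0},
  {"angular": [0, 0, 0], "travel": [0, 5, 0], "jaw": 0},
  {"angular": [0, 0, 0], "travel": [0, 0, 0], "jaw": 0},
])

```text
clock: 19.32
tool_pos: [517.5, -308.6, 165.4]
eef_rot: [[0.999, 0.051, 0.0], [0.051, -0.999, -0.001], [0.0, 0.001, -1.0]]
force: [-0.3, 0.1, 0.8]
gripper_width: 42.2
grasp_force: 0.0
```

```bash
python3 - <<'E'
from h import *
t=np.mean([grab_frame('top').astype(float) for _ in range(6)],0).astype(np.uint8); cv2.imwrite('pics/top4.png',t[...,::-1])
cv2.imwrite('pics/c4.png',cv2.resize(t[210:300,300:360],(400,600),interpolation=cv2.INTER_CUBIC)[...,::-1])
measure(t)
E
```

```text
red line q 0.575 centroid q 0.461 n5 tab px 324.9 291.6
lever line q 0.434 centroid q 0.410 n123 knob px [329.1 260.1] [ 572.3 -116.3   82. ] q 0.424 49.5
```

View pics/c4.png

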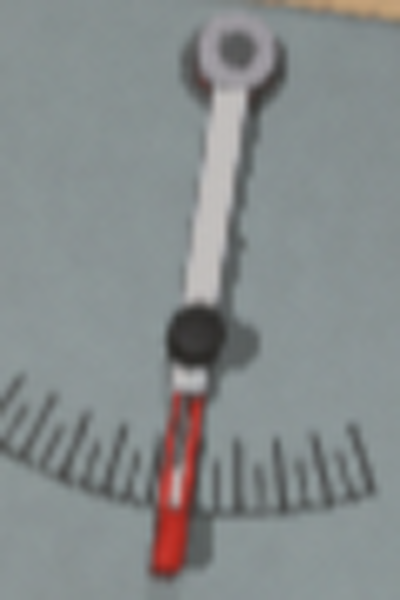

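The pointer and the white line look nearly collinear, at about crop (178,440–490), and the lever pixels haven't changed. I'll check this numerically.

```bash
python3 - <<'E'
from h import *
t=cv2.imread('pics/top4.png')[...,::-1].astype(int)
for v in range(268,290):
    r=t[v,320:335]; print(v,'red-g',(r[:,0]-r[:,1]).tolist(),'G',r[:,1].tolist())
for f,px in(('top2',(357.5,289.1)),('top4',(324.9,291.6))):
    print([round(float(ang(ray('top',*px,z))),3) for z in(60,68,74)])
# predicted px of index/pointer axis for given q
for q in(.40,.425,.45):
    a=q-.595; d=np.array([-np.cos(a),-np.sin(a)])
    print(q,[proj('top',np.r_[AX+R*d,z]).round(1).tolist() for R,z in((132,45),(132,40),(140,40),(158,74.5),(95,89))])
E
```

```text
268 red-g [-9, -8, -10, -9, -8, -2, 22, 8, 3, 3, 6, -2, -5, -9, -9] G [149, 148, 149, 148, 137, 133, 133, 140, 141, 144, 121, 90, 105, 145, 149]
269 red-g [-9, -10, -9, -10, -10, 5, 73, 22, 19, 34, 29, -1, -8, -10, -10] G [149, 149, 149, 148, 137, 119, 76, 85, 73, 78, 72, 91, 120, 146, 150]
270 red-g [-9, -8, -9, -9, -8, 8, 85, 18, 43, 91, 41, -4, -10, -9, -9] G [148, 148, 149, 147, 138, 108, 63, 83, 55, 51, 65, 114, 140, 147, 149]
271 red-g [-8, -9, -10, -9, -7, 16, 75, 15, 59, 118, 31, -6, -10, -10, -9] G [148, 149, 149, 149, 142, 106, 67, 87, 55, 52, 81, 137, 148, 149, 149]
272 red-g [-9, -8, -9, -10, -5, 26, 63, 14, 57, 118, 23, -7, -10, -8, -9] G [150, 150, 150, 150, 143, 99, 65, 91, 70, 56, 89, 143, 150, 148, 149]
273 red-g [-10, -10, -11, -10, -3, 45, 43, 11, 54, 111, 15, -9, -11, -10, -8] G [150, 152, 151, 150, 142, 83, 67, 92, 84, 60, 95, 144, 150, 150, 148]
274 red-g [-10, -10, -9, -8, 1, 63, 32, 12, 61, 107, 11, -8, -10, -10, -9] G [149, 150, 150, 141, 132, 73, 71, 88, 78, 58, 100, 145, 149, 150, 148]
275 red-g [-10, -10, -9, -6, 10, 85, 24, 18, 83, 95, 9, -10, -10, -9, -1
[... 1709 characters left out ...]
 108, 33, -1, -5, -3, -6, -8, -6] G [147, 147, 141, 80, 47, 45, 46, 43, 57, 80, 87, 89, 110, 117, 117]
288 red-g [-11, -9, -7, 35, 116, 137, 134, 109, 27, -3, -6, -7, -11, -8, -10] G [150, 148, 141, 70, 43, 46, 45, 45, 71, 93, 95, 104, 143, 145, 147]
289 red-g [-9, -10, -5, 45, 123, 138, 136, 106, 19, -3, -6, -7, -11, -9, -10] G [150, 148, 138, 66, 43, 47, 46, 47, 76, 94, 97, 106, 146, 149, 150]
[0.864, 0.858, 0.854]
[0.434, 0.433, 0.432]
0.4 [[324.4, 279.2], [324.3, 279.4], [323.7, 283.1], [322.6, 290.4], [328.2, 259.3]]
0.425 [[325.9, 279.4], [325.9, 279.6], [325.3, 283.4], [324.5, 290.7], [329.4, 259.5]]
0.45 [[327.5, 279.7], [327.4, 279.9], [326.9, 283.6], [326.4, 291.0], [330.5, 259.6]]
```

The white line's q is about 0.432 and the lever's is 0.424–0.434, so they agree within about 1 mm at the pointer. The lever hasn't moved since it was released, so I'm handing in.

```bash
python3 -c "
from station import manip
print(manip.job_done())"
```

```text
the job is handed in; nothing more can be done
None
```

I pushed the lever to about 12 N on the knob and let go; it rests at about 0.43 rad. The tell-tale's white line lies under the pointer to within about 1 mm by camera, nothing else was touched, and the job is handed in (no verdict was shown).

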